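# Feel the end float of a gearbox shaft and leave it centred

## Task

Feel the end float of the gearbox's output shaft: push the shaft in until it comes up on its inner stop and lean on it with about 10 N for half a second, then pull it out onto its outer stop and lean on that the same way, never loading a stop with 20 N or more. Then set the shaft midway between the two stops and let go of it, leaving the other things on the bench where they are.

Things in the scene. Friction and masses are not known exactly. Their poses are not given: they have to be found in the camera images.
- gearbox: aluminium gearbox, 140 x 120 mm, 114 mm high, with a 150 x 130 mm rim half way up, on a 210 x 170 x 10 mm green plate; does not move. Origin: centre of the plate's underside, on the bench. Its x axis is level and runs along the shaft, pointing out of the box towards the red flange; z up. The shaft's axis is at y = 0, 85 mm above the bench.
- shaft_end (a point): centre of the outer face of the red flange on the shaft's free end, on its axis, 85 mm above the bench; moves with the shaft. Inwards from here: red flange 14 mm thick, 64 mm across; dark collar 11 mm long, 32 mm across; then bare steel shaft, 22 mm in diameter, free for 55 mm or more up to the bearing cover.
- shaft_grip (a point): point on the axis of the bare shaft, 52 mm in from shaft_end, where it can be gripped from above; moves with it. The shaft does not turn: it slides along the gearbox's x axis (in is -x, out +x) with a drag of about 3 N and stays where left. Its inner and outer stops are 1 to 2 cm apart, placed differently each time along the box: they must be felt. It starts between them.
- bearing_cover (a point): on the shaft's axis, centre of the fixed round bearing cover's outer face (72 mm across; bolts and a black ring stand up to 12 mm proud of it).
- bearing (a joint): how far the bearing that holds the shaft's two stops is pressed along the axis in its rubber mount, m: 0.25 mm per N of axial load on the shaft, negative inwards; 0 unloaded. It springs back when let go. Between the stops the shaft's drag alone presses it up to 0.75 mm, so the released shaft springs back that much against its last motion.
- shaft (a joint): how far the shaft has slid in its bearing, m; grows as it is pulled out. Its zero is arbitrary, neither a stop nor the middle; the readings at the two stops are not given.
- spanner: loose bystander: steel spanner 190 mm long lying on the bench. Origin: on its underside
- driver: loose bystander: screwdriver with orange handle, lying. Origin: on its underside
- hammer: loose bystander: hammer, lying. Origin: on its underside
- bearing_race: loose bystander: steel bearing ring, 64 mm across, 16 mm high, lying flat. Origin: on its underside
- oil_can: loose bystander: red can, 64 mm across, 130 mm high, standing. Origin: on its underside
- bolt_jar: loose bystander: amber jar, 66 mm across, 90 mm high, standing. Origin: on its underside
- paint_pot: loose bystander: open white pot, 90 mm across, 100 mm high, standing. Origin: on its underside

How it is judged:
By the outcome, as a careful person would: the job done as asked, in the order asked, and still so for the second after the job is handed in, with the robot touching nothing.
It also fails if it takes over 48 s, if anything falls off the work surface, if the arm or the gripper's body presses on something with over 40 N, if the wrist force passes 120 N, or if a joint passes its speed limit or range.

## Robot

A 6-joint arm with a two-finger parallel gripper is mounted at the origin on the work surface. World frame = base frame: x ahead of the robot, y to its left, z up, the work surface at z = 0. Lengths are in m, angles in rad, forces in N, time in s.
With the tool pointing down it reaches from about 0.375 to 0.975 m from the base axis. Payload 3.8 kg.
Tool frame: the origin (TCP) lies at the very end of the fingers, on their centre line; the grasp point (between the pads) lies 19 mm behind it; z points along the fingers, y is the line along which they close (so a half turn about z gives the same grasp; the last joint's range is limited). The gripper opens to 85 mm and grips with 20 to 120 N. Pads are 22 mm wide; open, the fingers measure 114 mm over their backs; the gripper's body (76 mm by 85 mm) begins 54 mm behind the grasp point. The pads swing forward as they close: fully open they stand 13 mm farther back than shut.
Start: joints at [1.302, 0.264, 1.604, -0, 1.274, -0.037], TCP at [0.155, 0.657, 0.231] pointing down, gripper open.
Joint ranges: [-2.63, 2.63], [-0.94, 2.18], [0.31, 2.57], [-1.31, 4.45], [0, 2.66], [-2.55, 2.55]. Speed limits (rad/s): [2.57, 2.57, 3.14, 3.14, 3.14, 3.14].

## Interface

Orientations are given as a rotation vector (axis times angle).
In Python, from workcell import read_state, read_camera, calibration, finish_job gives the robot as it stands.
- The arm moves only by the tool step_arm, never from a script. Its argument "commands" is a list of rows, each an object of numbers: "fingers": the gripper's target within -1 to 1 (shut at 1, half-way at 0, fully open at -1); "dx", "dy", "dz": the shift along the tool's x, y, z in m; "roll": the turn about the tool's z in degrees. In form: [{"fingers": .., "dx": .., "dy": .., "dz": .., "roll": ..}, ...]. A call has 1 to 8 rows; each row is the pose to reach, as a shift and turn from the pose commanded when the call began, along the tool's axes at that moment; what a row does not reach only later rows make up. A row lasts 1/8 s, in which the tool goes at most 62.5 mm and 10.7 degrees, less where a joint would pass 70% of its speed; a pose out of reach is approached as far as the arm can. A call with a gripper value outside its range is refused whole. The fingers move at their own pace and stop on an object; "squeeze" is the grip in N (left out, the last holds). Time passes only in rows, so rows that repeat a pose let the fingers close. It gives the time, the measured TCP pose, the force, the opening and the grip force at its end, in the units of the state.
- read_state(): the state, without advancing time (a new reading comes with each control period).
- read_camera(name): name is "scene" or "top"; returns (picture, depth): 420x560x3 uint8, blue, green, red; 420x560 float32, m along the optical axis (not along the pixel's ray), 0 where there is no reading.
- calibration(name): a dict with "intrinsics" (3x3 intrinsics, pixels), "world_to_cam" (4x4, takes a point from world to camera coordinates). Camera axes: x right, y up, looking along -z (the intrinsics and any distortion apply to the point x, -y, -z); pixel columns grow to the right and rows downward; lengths in m; the calibration is good to about 2 mm. A picture is of the moment at which its call begins. calibration takes no time and is no camera call.
- finish_job(): hands the job in; it is judged then, once.
The state is a dict: "time": time; "q": joint angles; "joint_vel": joint speeds; "joint_torque": joint torques, N m; "tool_pos": TCP position; "tcp_rot": TCP orientation; "wrist_force": force on the tool from outside, world axes, zero at the start; "torque": the same for the moment, N m; "width": opening from 0.0 (shut) to 1.0 (fully open); "grip_force": force on a finger pad.
Only numpy, scipy, OpenCV 4.12 (cv2) and the standard library are available. Lean on these libraries where they do the work, as an engineer would, in place of code of your own. Each camera call takes 0.05 s, during which the arm holds its last target. There are 200 camera calls.

## Working session

There is one attempt and no reset: what is moved stays moved. The work goes in short steps, Python scripts to look and compute and a tool call to move; the robot and the scene stay as the last step left them, time stands still between calls to the robot, and variables do not carry over. Pictures are saved under pics/ and viewed, at most 10 in all, crops included, and the job is handed in when it is done.

Besides the shell and the picture viewer there is one more tool, called after "Call:" as name(argument=value, ...) on one line, values as JSON. step_arm: Moves the arm, as the interface text tells. Its arguments: {"type":"object","properties":{"commands":{"type":"array","items":{"type":"object","properties":{"fingers":{"type":"number"},"dx":{"type":"number"},"dy":{"type":"number"},"dz":{"type":"number"},"roll":{"type":"number"}}}},"squeeze":{"type":"number"}},"required":["commands"]}

```bash
mkdir -p pics; cat > h.py <<'E'
import numpy as np, cv2
from workcell import read_state, read_camera, calibration, finish_job
def cloud(name):
    im,d=read_camera(name); c=calibration(name); K=np.array(c["intrinsics"]); T=np.linalg.inv(np.array(c["world_to_cam"]))
    v,u=np.mgrid[:d.shape[0],:d.shape[1]]
    x=(u-K[0,2])/K[0,0]*d; y=(v-K[1,2])/K[1,1]*d
    P=np.stack([x,-y,-d,np.ones_like(d)],-1)@T.T
    return im,d,P[...,:3]
E
python3 - <<'E'
from h import *
ims=[]
for n in("scene","top"):
    im,d,P=cloud(n); cv2.imwrite(f"pics/{n}.png",im); np.savez(n,im=im,d=d,P=P)
    c=calibration(n); print(n,c, (d>0).mean())
s=read_state(); print(s)
E
```

```text
scene {'intrinsics': array([[473.69606705,   0.        , 281.55754357],
       [  0.        , 473.69606705, 215.94102123],
       [  0.        ,   0.        ,   1.        ]]), 'world_to_cam': array([[ 0.66076403,  0.75055458,  0.00766235, -0.37953286],
       [-0.51568682,  0.4465291 ,  0.73121739,  0.24715658],
       [ 0.5453971 , -0.48711352,  0.68210148, -1.50362137],
       [ 0.        ,  0.        ,  0.        ,  1.        ]])} 0.995969387755102
top {'intrinsics': array([[500.26984198,   0.        , 273.77296118],
       [  0.        , 500.26984198, 207.86068625],
       [  0.        ,   0.        ,   1.        ]]), 'world_to_cam': array([[ 0.02546739, -0.99965089,  0.00703694, -0.02003536],
       [ 0.98708671,  0.02625967,  0.15801978, -0.59428544],
       [-0.1581494 ,  0.00292172,  0.98741087, -1.21422205],
       [ 0.        ,  0.        ,  0.        ,  1.        ]])} 0.9960331632653061
{'time': 0.1, 'q': array([ 1.30208743e+00,  2.64654027e-01,  1.60529157e+00, -7.82685316e-06,
        1.27372025e+00, -3.68978952e-02]), 'joint_vel': array([-1.87932312e-03, -2.49666228e-03, -2.14025373e-03,  7.47982138e-04,
        7.04521624e-05, -1.24071209e-03]), 'joint_torque': array([ 6.92245831e-04, -5.16698277e+01, -3.68595421e+01, -6.31266943e-06,
        6.24258479e-03, -5.77401721e-06]), 'tool_pos': array([0.15489355, 0.6562754 , 0.23007334]), 'tcp_rot': array([-0.36327371, -3.12020674,  0.0032201 ]), 'wrist_force': array([-0.51254661, -0.86129488, -0.23415265]), 'torque': array([-0.0323793 ,  0.02886273, -0.00051876]), 'grip_force': 0.0, 'width': 0.995272630811298}
```

View pics/scene.png

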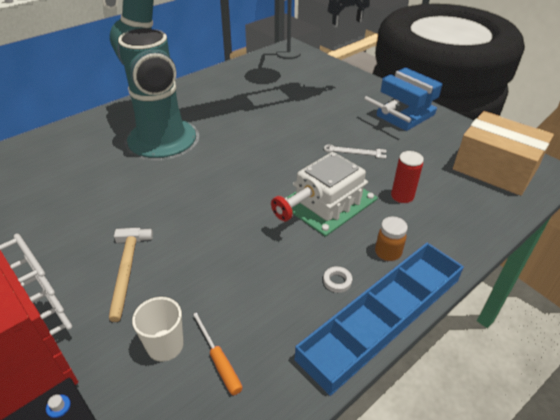

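View pics/top.png

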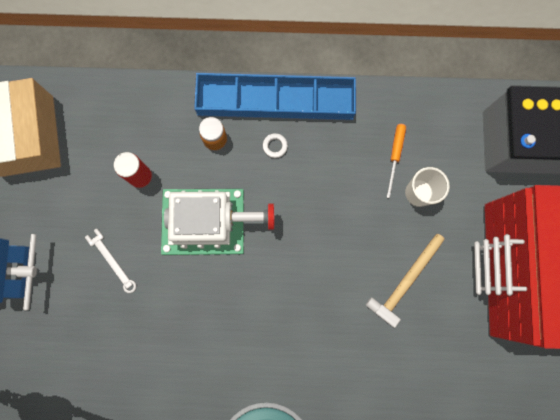

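The scene view shows the red flange at (281,207) on its shaft and the gearbox at (332,185). In the top view the flange is at (270,217), the bare shaft runs from u=232 to 265 at v≈217, and the green plate is centred near (202,222). The area around the shaft is clear.

```bash
python3 - <<'E'
from h import *
for n in("scene","top"):
    z=np.load(n+".npz"); im,d,P=z["im"],z["d"],z["P"]
    h=cv2.cvtColor(im,cv2.COLOR_BGR2HSV)
    g=cv2.inRange(h,(50,80,40),(85,255,255))>0
    g&=(abs(P[...,2]-.01)<.008)&(np.hypot(P[...,0]-.57,P[...,1]-.15)<.2)
    r=((h[...,0]<8)|(h[...,0]>172))&(h[...,1]>150)&(h[...,2]>60)
    r&=(np.hypot(P[...,0]-.57,P[...,1]-.0)<.08)&(P[...,2]>.03)
    pg=P[g]; print(n,"green",g.sum(),np.median(pg[:,2]))
    rect=cv2.minAreaRect(pg[:,:2].astype(np.float32)); print(rect); print(cv2.boxPoints(rect))
    pr=P[r]; print("red",len(pr),pr.min(0),pr.max(0),np.median(pr,0))
    # steel shaft: heights around axis
    m=(P[...,2]>.088)&(P[...,2]<.1)&(abs(P[...,1]-.045)<.03)&(abs(P[...,0]-.575)<.05)
    q=P[m]; 
    for y in np.arange(.015,.08,.01):
        k=abs(q[:,1]-y)<.005
        if k.sum(): print(round(y,3),k.sum(),q[k].mean(0).round(4),q[k][:,2].max().round(4), q[k][:,0].min().round(4),q[k][:,0].max().round(4))
    if n=="scene":
        rest=pr
    c,a=pr.mean(0),np.linalg.svd(pr-pr.mean(0))[2]; print("pca",c,a[2])
E
```

```text
scene green 867 0.011061429295626146
((0.5634445548057556, 0.17745032906532288), (0.17069710791110992, 0.2092638462781906), 2.35471773147583)
[[0.47386914 0.27848727]
 [0.482467   0.06940012]
 [0.65301996 0.07641339]
 [0.6444221  0.28550053]]
red 278 [ 0.54161976 -0.00592333  0.05807208] [0.59990873 0.01002718 0.11995054] [ 0.57901508 -0.00251892  0.09790784]
0.025 15 [0.5717 0.0259 0.0956] 0.0996 0.5622 0.5803
0.035 26 [0.5707 0.0351 0.0948] 0.0974 0.5598 0.5773
0.045 25 [0.5695 0.045  0.0945] 0.0993 0.5579 0.5778
0.055 28 [0.5705 0.0543 0.0944] 0.0997 0.5605 0.5788
0.065 25 [0.5695 0.0651 0.0949] 0.0987 0.5558 0.5772
0.075 13 [0.5694 0.0726 0.0946] 0.0985 0.5591 0.5756
pca [ 0.57594721 -0.00119376  0.09485677] [ 0.10525147 -0.992743    0.05816759]
top green 1182 0.009745084421813877
((0.5616225004196167, 0.17951305210590363), (0.16994602978229523, 0.21044038236141205), 2.004023313522339)
[[0.47302192 0.28169742]
 [0.48038095 0.07138573]
 [0.6502231  0.07732868]
 [0.64286405 0.28764036]]
red 146 [ 0.53756855 -0.00383523  0.08450134] [0.59496808 0.00965383 0.12100514] [0.5636244  0.0029723  0.11169453]
0.015 14 [0.5659 0.0171 0.0956] 0.0994 0.5546 0.5812
0.025 32 [0.5663 0.025  0.0949] 0.0999 0.5541 0.581
0.035 32 [0.5668 0.0345 0.0947] 0.0996 0.5569 0.5764
0.045 35 [0.5659 0.0443 0.0942] 0.0997 0.5563 0.5762
0.055 37 [0.5656 0.055  0.0936] 0.0991 0.556 0.5761
0.065 34 [0.5668 0.0656 0.0935] 0.0971 0.5562 0.5756
0.075 15 [0.5655 0.073  0.0945] 0.0986 0.5561 0.5753
pca [0.56411427 0.00292402 0.11015346] [ 0.04166358 -0.99810121 -0.04536642]
```

```bash
cat >> h.py <<'E'
from scipy.spatial.transform import Rotation as Rn
AX=np.array([.0375,-.9993,0])
def to(t):
    s=read_state(); R=Rn.from_rotvec(s["tcp_rot"]).as_matrix()
    y=R[:,1]; a=np.degrees(np.arctan2(y[1],y[0])); tgt=np.degrees(np.arctan2(.0375,.9993))
    print("shift tool",(R.T@(np.array(t)-s["tool_pos"])).round(4),"roll(+cw)",round((a-tgt+90)%180-90,2),"tilt z",R[:,2].round(3))
    print("AX in tool",(R.T@AX).round(4))
def st():
    s=read_state(); R=Rn.from_rotvec(s["tcp_rot"]).as_matrix()
    print("t",s["time"],"p",s["tool_pos"].round(4),"along",(AX@s["tool_pos"]).round(5),"Fax",(AX@s["wrist_force"]).round(2),"F",s["wrist_force"].round(2),"w",round(s["width"],3),"g",s["grip_force"])
E
python3 -c "
from h import *
to([.5675,.047,.2]);st()"
```

```text
shift tool [-0.5415 -0.4981  0.0311] roll(+cw) 74.57 tilt z [-0.001 -0.002 -1.   ]
AX in tool [-0.2661 -0.964   0.002 ]
t 0.1 p [0.1549 0.6563 0.2301] along -0.65001 Fax 0.84 F [-0.51 -0.86 -0.23] w 0.995 g 0.0
```

Call:
step_arm(commands=[{"fingers":-1,"dx":-0.5415,"dy":-0.498,"dz":0.0,"roll":74.6},{"fingers":-1,"dx":-0.5415,"dy":-0.498,"dz":0.0,"roll":74.6},{"fingers":-1,"dx":-0.5415,"dy":-0.498,"dz":0.0,"roll":74.6},{"fingers":-1,"dx":-0.5415,"dy":-0.498,"dz":0.0,"roll":74.6},{"fingers":-1,"dx":-0.5415,"dy":-0.498,"dz":0.0,"roll":74.6},{"fingers":-1,"dx":-0.5415,"dy":-0.498,"dz":0.0,"roll":74.6},{"fingers":-1,"dx":-0.5415,"dy":-0.498,"dz":0.0,"roll":74.6},{"fingers":-1,"dx":-0.5415,"dy":-0.498,"dz":0.0,"roll":74.6}])

```text
time: 1.1
tool_pos: [0.4361, 0.2411, 0.2311]
tcp_rot: [2.181, 2.261, 0.0]
wrist_force: [1.1, 1.6, 0.9]
width: 1.0
grip_force: 0.0
```

```bash
python3 -c "
from h import *
to([.5675,.047,.2]);st()"
```

```text
shift tool [-0.1987  0.1244  0.0311] roll(+cw) -0.1 tilt z [ 0.  0. -1.]
AX in tool [-1.      0.0018 -0.    ]
t 1.1 p [0.4361 0.2411 0.2311] along -0.22456 Fax -1.51 F [1.1  1.56 0.86] w 1.0 g 0.0
```

Call:
step_arm(commands=[{"fingers":-1,"dx":-0.19,"dy":0.119,"dz":0.0,"roll":0},{"fingers":-1,"dx":-0.19,"dy":0.119,"dz":0.0,"roll":0},{"fingers":-1,"dx":-0.19,"dy":0.119,"dz":0.0,"roll":0},{"fingers":-1,"dx":-0.19,"dy":0.119,"dz":0.03,"roll":0},{"fingers":-1,"dx":-0.19,"dy":0.119,"dz":0.03,"roll":0},{"fingers":-1,"dx":-0.19,"dy":0.119,"dz":0.03,"roll":0}])

```text
time: 1.85
tool_pos: [0.5608, 0.0578, 0.2008]
tcp_rot: [-2.18, -2.261, 0.001]
wrist_force: [-0.8, 0.5, 1.4]
width: 0.999
grip_force: 0.0
```

```bash
python3 -c "
from h import *
to([.5675,.047,.066]);st()
im,d,P=cloud('scene'); cv2.imwrite('pics/s2.png',cv2.resize(im[100:280,180:420],None,fx=3,fy=3))"
```

```text
shift tool [-0.0111  0.0065  0.1348] roll(+cw) -0.06 tilt z [-0.002  0.    -1.   ]
AX in tool [-1.e+00  1.e-03 -5.e-04]
t 1.85 p [0.5608 0.0578 0.2008] along -0.0367 Fax -0.54 F [-0.77  0.51  1.41] w 0.999 g 0.0
```

View pics/s2.png

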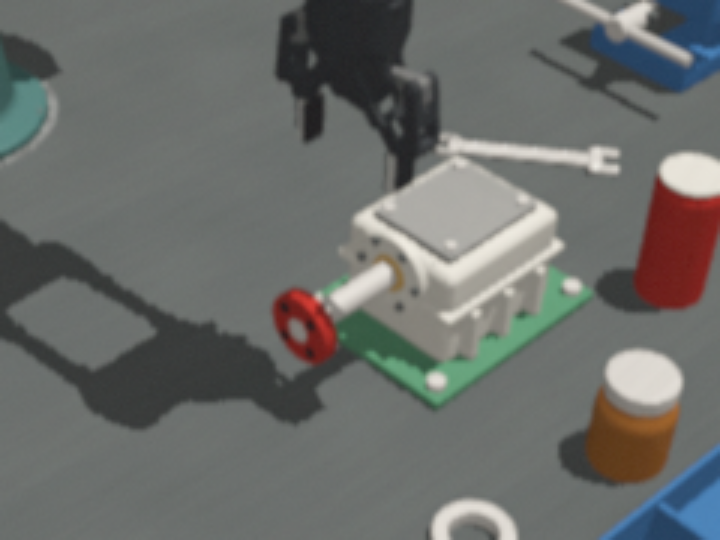

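Call:
step_arm(commands=[{"fingers":-1,"dx":-0.015,"dy":0.0065,"dz":0.0,"roll":0},{"fingers":-1,"dx":-0.015,"dy":0.0065,"dz":0.04,"roll":0},{"fingers":-1,"dx":-0.015,"dy":0.0065,"dz":0.06,"roll":0},{"fingers":-1,"dx":-0.015,"dy":0.0065,"dz":0.06,"roll":0}])

```text
time: 2.4
tool_pos: [0.5668, 0.0429, 0.1394]
tcp_rot: [-2.177, -2.261, 0.005]
wrist_force: [0.2, -0.2, -0.2]
width: 1.002
grip_force: 0.0
```

```bash
python3 -c "
from h import *
to([.5678,.042,.066]);st()
z=np.load('top.npz');P=z['P']
m=(P[...,2]>.09)&(abs(P[...,0]-.566)<.04)&(P[...,1]>.06)&(P[...,1]<.115)
q=P[m]
for y in np.arange(.06,.115,.003):
    k=abs(q[:,1]-y)<.0015; k.sum() and print(round(y,3),k.sum(),q[k][:,2].max().round(3),np.ptp(q[k][:,0]).round(3))
"
```

```text
shift tool [-0.0009  0.0012  0.0734] roll(+cw) 0.01 tilt z [-0.004 -0.    -1.   ]
AX in tool [-1.e+00 -1.e-04  1.e-04]
t 2.4 p [0.5668 0.0429 0.1394] along -0.02157 Fax 0.19 F [ 0.19 -0.18 -0.16] w 1.002 g 0.0
0.06 2 0.095 0.002
0.063 10 0.101 0.017
0.066 12 0.097 0.017
0.069 9 0.095 0.018
0.072 8 0.099 0.017
0.075 7 0.099 0.012
0.078 15 0.098 0.019
0.081 8 0.097 0.018
0.084 8 0.098 0.017
0.087 8 0.098 0.017
0.09 13 0.101 0.014
0.093 11 0.101 0.02
0.096 7 0.095 0.017
0.099 24 0.118 0.048
0.102 46 0.124 0.069
0.105 39 0.122 0.067
0.108 35 0.123 0.07
0.111 33 0.123 0.079
0.114 28 0.107 0.078
```

Call:
step_arm(commands=[{"fingers":-1,"dx":-0.001,"dy":0.001,"dz":0.05,"roll":0},{"fingers":-1,"dx":-0.001,"dy":0.001,"dz":0.073,"roll":0},{"fingers":-1,"dx":-0.001,"dy":0.001,"dz":0.073,"roll":0}])

```text
time: 2.78
tool_pos: [0.5685, 0.0419, 0.0674]
tcp_rot: [-2.178, -2.261, 0.003]
wrist_force: [0.6, 0.3, 0.5]
width: 1.0
grip_force: 0.0
```

Call:
step_arm(commands=[{"fingers":1,"dx":0,"dy":0,"dz":0},{"fingers":1,"dx":0,"dy":0,"dz":0},{"fingers":1,"dx":0,"dy":0,"dz":0},{"fingers":1,"dx":0,"dy":0,"dz":0},{"fingers":1,"dx":0,"dy":0,"dz":0},{"fingers":1,"dx":0,"dy":0,"dz":0}], squeeze=60)

```text
invalid input
```

```bash
python3 -c "
from h import *
to([.5678,.042,.066]);st()"
```

```text
shift tool [ 0.0001 -0.0007  0.0014] roll(+cw) -0.01 tilt z [-0.003 -0.    -1.   ]
AX in tool [-1.e+00  2.e-04  0.e+00]
t 2.775 p [0.5685 0.0419 0.0674] along -0.02053 Fax -0.27 F [0.6  0.3  0.45] w 1.0 g 0.0
```

Call:
step_arm(commands=[{"fingers":1,"dx":0,"dy":0,"dz":0,"roll":0},{"fingers":1,"dx":0,"dy":0,"dz":0,"roll":0},{"fingers":1,"dx":0,"dy":0,"dz":0,"roll":0},{"fingers":1,"dx":0,"dy":0,"dz":0,"roll":0},{"fingers":1,"dx":0,"dy":0,"dz":0,"roll":0},{"fingers":1,"dx":0,"dy":0,"dz":0,"roll":0}], squeeze=60)

```text
time: 3.52
tool_pos: [0.5674, 0.0417, 0.0695]
tcp_rot: [-2.178, -2.26, 0.005]
wrist_force: [-9.0, -0.0, 11.2]
width: 0.234
grip_force: 58.2
```

```bash
python3 -c "
from h import *
to([.5678,.042,.066]);st()"
```

```text
shift tool [0.0003 0.0005 0.0035] roll(+cw) -0.03 tilt z [-0.005 -0.    -1.   ]
AX in tool [-1.e+00  6.e-04  1.e-04]
t 3.525 p [0.5674 0.0417 0.0695] along -0.02039 Fax -0.33 F [-9.000e+00 -1.000e-02  1.116e+01] w 0.234 g 58.24456036090851
```

Call:
step_arm(commands=[{"fingers":1,"dx":0.0,"dy":-0.001,"dz":-0.0018,"roll":0},{"fingers":1,"dx":0.001,"dy":-0.001,"dz":-0.0018,"roll":0},{"fingers":1,"dx":0.002,"dy":-0.001,"dz":-0.0018,"roll":0},{"fingers":1,"dx":0.003,"dy":-0.001,"dz":-0.0018,"roll":0}])

```text
time: 4.03
tool_pos: [0.5672, 0.0441, 0.0698]
tcp_rot: [-2.179, -2.262, 0.004]
wrist_force: [-4.1, -3.0, 2.6]
width: 0.238
grip_force: 59.8
```

```bash
python3 -c "
from h import *
st()"
```

```text
t 4.025 p [0.5672 0.0441 0.0698] along -0.02279 Fax 2.83 F [-4.11 -2.99  2.61] w 0.238 g 59.79941189289093
```

Call:
step_arm(commands=[{"fingers":1,"dx":0.001,"dy":-0.0003,"dz":-0.0003,"roll":0},{"fingers":1,"dx":0.002,"dy":-0.0003,"dz":-0.0003,"roll":0},{"fingers":1,"dx":0.003,"dy":-0.0003,"dz":-0.0003,"roll":0}])

```text
time: 4.4
tool_pos: [0.5671, 0.0474, 0.0698]
tcp_rot: [-2.179, -2.261, 0.003]
wrist_force: [-4.8, -3.0, -0.4]
width: 0.237
grip_force: 59.5
```

Call:
step_arm(commands=[{"fingers":1,"dx":0.001,"dy":-0.0003,"dz":0,"roll":0},{"fingers":1,"dx":0.002,"dy":-0.0003,"dz":0,"roll":0},{"fingers":1,"dx":0.003,"dy":-0.0003,"dz":0,"roll":0}])

```text
time: 4.78
tool_pos: [0.5669, 0.0507, 0.0698]
tcp_rot: [-2.179, -2.262, 0.002]
wrist_force: [-3.5, -3.4, -3.2]
width: 0.236
grip_force: 59.3
```

Call:
step_arm(commands=[{"fingers":1,"dx":0.001,"dy":-0.0003,"dz":0,"roll":0},{"fingers":1,"dx":0.002,"dy":-0.0003,"dz":0,"roll":0}])

```text
time: 5.03
tool_pos: [0.5668, 0.0528, 0.0699]
tcp_rot: [-2.18, -2.262, 0.001]
wrist_force: [-3.1, -4.1, -5.4]
width: 0.236
grip_force: 59.1
```

Call:
step_arm(commands=[{"fingers":1,"dx":0.001,"dy":0,"dz":0.0003,"roll":0},{"fingers":1,"dx":0.002,"dy":0,"dz":0.0003,"roll":0}])

```text
time: 5.28
tool_pos: [0.5668, 0.0548, 0.0699]
tcp_rot: [-2.18, -2.262, 0.001]
wrist_force: [-3.8, -2.9, -3.6]
width: 0.237
grip_force: 59.1
```

Call:
step_arm(commands=[{"fingers":1,"dx":0.001,"dy":0,"dz":0.0003,"roll":0},{"fingers":1,"dx":0.002,"dy":0,"dz":0.0003,"roll":0}])

```text
time: 5.52
tool_pos: [0.5668, 0.0561, 0.0699]
tcp_rot: [2.179, 2.262, -0.002]
wrist_force: [-4.9, -7.2, -2.8]
width: 0.233
grip_force: 59.2
```

Call:
step_arm(commands=[{"fingers":1,"dx":0.001,"dy":0,"dz":0.0003,"roll":0},{"fingers":1,"dx":0.001,"dy":0,"dz":0.0003,"roll":0}])

```text
time: 5.78
tool_pos: [0.5668, 0.0564, 0.0698]
tcp_rot: [2.179, 2.262, -0.003]
wrist_force: [-4.1, -7.6, -1.0]
width: 0.238
grip_force: 59.4
```

Call:
step_arm(commands=[{"fingers":1,"dx":0.0008,"dy":0,"dz":0,"roll":0},{"fingers":1,"dx":0.0008,"dy":0,"dz":0,"roll":0}])

```text
time: 6.02
tool_pos: [0.5668, 0.0568, 0.0699]
tcp_rot: [2.178, 2.262, -0.004]
wrist_force: [-5.5, -9.8, -1.0]
width: 0.237
grip_force: 59.4
```

```bash
python3 -c "
from h import *
st()"
```

```text
t 6.025 p [0.5668 0.0568 0.0699] along -0.03548 Fax 9.55 F [-5.5  -9.76 -0.98] w 0.237 g 59.40519154071808
```

Call:
step_arm(commands=[{"fingers":1,"dx":0.0006,"dy":0,"dz":0,"roll":0},{"fingers":1,"dx":0.0006,"dy":0,"dz":0,"roll":0},{"fingers":1,"dx":0.0006,"dy":0,"dz":0,"roll":0}])

```text
time: 6.4
tool_pos: [0.5668, 0.0571, 0.0699]
tcp_rot: [2.178, 2.261, -0.004]
wrist_force: [-5.4, -9.9, -1.1]
width: 0.235
grip_force: 59.4
```

```bash
python3 -c "
from h import *
st()"
```

```text
t 6.4 p [0.5668 0.0571 0.0699] along -0.03576 Fax 9.73 F [-5.36 -9.94 -1.07] w 0.235 g 59.40902352333069
```

Call:
step_arm(commands=[{"fingers":1,"dx":0,"dy":0,"dz":0,"roll":0},{"fingers":1,"dx":0,"dy":0,"dz":0,"roll":0},{"fingers":1,"dx":0,"dy":0,"dz":0,"roll":0}])

```text
time: 6.78
tool_pos: [0.5668, 0.0571, 0.0699]
tcp_rot: [2.178, 2.262, -0.004]
wrist_force: [-5.5, -11.3, -1.2]
width: 0.23
grip_force: 59.4
```

```bash
python3 -c "
from h import *
st()"
```

```text
t 6.775 p [0.5668 0.0571 0.0699] along -0.03576 Fax 11.06 F [ -5.49 -11.27  -1.17] w 0.23 g 59.409059286117554
```

Call:
step_arm(commands=[{"fingers":1,"dx":0.0006,"dy":0,"dz":0,"roll":0},{"fingers":1,"dx":0.0006,"dy":0,"dz":0,"roll":0},{"fingers":1,"dx":0.0006,"dy":0,"dz":0,"roll":0},{"fingers":1,"dx":0.0006,"dy":0,"dz":0,"roll":0},{"fingers":1,"dx":0.0006,"dy":0,"dz":0,"roll":0},{"fingers":1,"dx":0.0006,"dy":0,"dz":0,"roll":0}])

```text
time: 7.52
tool_pos: [0.5667, 0.0573, 0.0698]
tcp_rot: [2.178, 2.261, -0.005]
wrist_force: [-5.8, -12.1, -1.1]
width: 0.235
grip_force: 59.4
```

```bash
python3 -c "
from h import *
st()"
```

```text
t 7.525 p [0.5667 0.0573 0.0698] along -0.03602 Fax 11.88 F [ -5.84 -12.11  -1.08] w 0.235 g 59.42803502082825
```

Call:
step_arm(commands=[{"fingers":1,"dx":-0.002,"dy":0,"dz":0,"roll":0},{"fingers":1,"dx":-0.004,"dy":0,"dz":0,"roll":0},{"fingers":1,"dx":-0.006,"dy":0,"dz":0,"roll":0},{"fingers":1,"dx":-0.008,"dy":0,"dz":0,"roll":0},{"fingers":1,"dx":-0.01,"dy":0,"dz":0,"roll":0},{"fingers":1,"dx":-0.011,"dy":0,"dz":0,"roll":0},{"fingers":1,"dx":-0.012,"dy":0,"dz":0,"roll":0}])

```text
time: 8.4
tool_pos: [0.567, 0.0495, 0.0698]
tcp_rot: [-2.179, -2.26, -0.002]
wrist_force: [-5.3, 3.2, -1.4]
width: 0.236
grip_force: 59.4
```

Call:
step_arm(commands=[{"fingers":1,"dx":-0.001,"dy":0,"dz":0,"roll":0},{"fingers":1,"dx":-0.002,"dy":0,"dz":0,"roll":0}])

```text
time: 8.65
tool_pos: [0.5671, 0.0475, 0.0698]
tcp_rot: [-2.179, -2.26, -0.002]
wrist_force: [-4.3, 2.8, -1.9]
width: 0.235
grip_force: 59.4
```

Call:
step_arm(commands=[{"fingers":1,"dx":-0.001,"dy":0,"dz":0,"roll":0},{"fingers":1,"dx":-0.002,"dy":0,"dz":0,"roll":0},{"fingers":1,"dx":-0.003,"dy":0,"dz":0,"roll":0},{"fingers":1,"dx":-0.004,"dy":0,"dz":0,"roll":0}])

```text
time: 9.15
tool_pos: [0.5672, 0.0435, 0.0698]
tcp_rot: [-2.179, -2.26, -0.002]
wrist_force: [-4.4, 3.4, -2.4]
width: 0.232
grip_force: 59.4
```

Call:
step_arm(commands=[{"fingers":1,"dx":-0.001,"dy":0,"dz":0,"roll":0},{"fingers":1,"dx":-0.002,"dy":0,"dz":0,"roll":0}])

```text
time: 9.4
tool_pos: [0.5673, 0.0415, 0.0698]
tcp_rot: [-2.179, -2.26, -0.002]
wrist_force: [-5.2, 2.7, -1.1]
width: 0.233
grip_force: 59.4
```

Call:
step_arm(commands=[{"fingers":1,"dx":-0.001,"dy":0,"dz":0,"roll":0},{"fingers":1,"dx":-0.002,"dy":0,"dz":0,"roll":0}])

```text
time: 9.65
tool_pos: [0.5674, 0.0395, 0.0698]
tcp_rot: [-2.179, -2.26, -0.002]
wrist_force: [-5.7, 3.1, -1.3]
width: 0.237
grip_force: 59.4
```

Call:
step_arm(commands=[{"fingers":1,"dx":-0.001,"dy":0,"dz":0,"roll":0},{"fingers":1,"dx":-0.002,"dy":0,"dz":0,"roll":0}])

```text
time: 9.9
tool_pos: [0.5674, 0.0379, 0.0697]
tcp_rot: [-2.179, -2.259, -0.003]
wrist_force: [-5.4, 5.0, -2.0]
width: 0.234
grip_force: 59.4
```

Call:
step_arm(commands=[{"fingers":1,"dx":-0.001,"dy":0,"dz":0,"roll":0},{"fingers":1,"dx":-0.0015,"dy":0,"dz":0,"roll":0}])

```text
time: 10.15
tool_pos: [0.5675, 0.0372, 0.0697]
tcp_rot: [-2.178, -2.258, -0.005]
wrist_force: [-4.6, 7.7, -1.3]
width: 0.234
grip_force: 59.4
```

Call:
step_arm(commands=[{"fingers":1,"dx":-0.001,"dy":0,"dz":0,"roll":0},{"fingers":1,"dx":-0.0012,"dy":0,"dz":0,"roll":0},{"fingers":1,"dx":-0.0012,"dy":0,"dz":0,"roll":0}])

```text
time: 10.52
tool_pos: [0.5675, 0.0367, 0.0697]
tcp_rot: [-2.178, -2.258, -0.006]
wrist_force: [-5.7, 10.1, -1.8]
width: 0.232
grip_force: 59.4
```

```bash
python3 -c "
from h import *
st()"
```

```text
t 10.525 p [0.5675 0.0367 0.0697] along -0.01544 Fax -10.28 F [-5.74 10.07 -1.81] w 0.232 g 59.35590863227844
```

Call:
step_arm(commands=[{"fingers":1,"dx":-0.0006,"dy":0,"dz":0,"roll":0},{"fingers":1,"dx":-0.0006,"dy":0,"dz":0,"roll":0},{"fingers":1,"dx":-0.0006,"dy":0,"dz":0,"roll":0},{"fingers":1,"dx":-0.0006,"dy":0,"dz":0,"roll":0},{"fingers":1,"dx":-0.0006,"dy":0,"dz":0,"roll":0},{"fingers":1,"dx":-0.0006,"dy":0,"dz":0,"roll":0},{"fingers":1,"dx":-0.0006,"dy":0,"dz":0,"roll":0}])

```text
time: 11.4
tool_pos: [0.5675, 0.0365, 0.0697]
tcp_rot: [-2.178, -2.257, -0.006]
wrist_force: [-5.5, 10.7, -2.9]
width: 0.238
grip_force: 59.4
```

```bash
python3 -c "
from h import *
st()"
```

```text
t 11.4 p [0.5675 0.0365 0.0697] along -0.01515 Fax -10.93 F [-5.47 10.73 -2.89] w 0.238 g 59.35124158859253
```

Call:
step_arm(commands=[{"fingers":1,"dx":0.002,"dy":0,"dz":0,"roll":0},{"fingers":1,"dx":0.004,"dy":0,"dz":0,"roll":0},{"fingers":1,"dx":0.006,"dy":0,"dz":0,"roll":0},{"fingers":1,"dx":0.008,"dy":0,"dz":0,"roll":0},{"fingers":1,"dx":0.01,"dy":0,"dz":0,"roll":0},{"fingers":1,"dx":0.011,"dy":0,"dz":0,"roll":0},{"fingers":1,"dx":0.012,"dy":0,"dz":0,"roll":0},{"fingers":1,"dx":0.012,"dy":0,"dz":0,"roll":0}])

```text
time: 12.4
tool_pos: [0.5672, 0.0446, 0.0698]
tcp_rot: [-2.18, -2.262, 0.001]
wrist_force: [-5.1, -3.5, -1.4]
width: 0.233
grip_force: 59.4
```

```bash
python3 -c "
from h import *
st()"
```

```text
t 12.4 p [0.5672 0.0446 0.0698] along -0.02327 Fax 3.33 F [-5.09 -3.52 -1.41] w 0.233 g 59.40539360046387
```

Call:
step_arm(commands=[{"fingers":1,"dx":0.001,"dy":0,"dz":0,"roll":0},{"fingers":1,"dx":0.002,"dy":0,"dz":0,"roll":0},{"fingers":1,"dx":0.003,"dy":0,"dz":0,"roll":0},{"fingers":1,"dx":0.003,"dy":0,"dz":0,"roll":0},{"fingers":1,"dx":0.003,"dy":0,"dz":0,"roll":0}])

```text
time: 13.02
tool_pos: [0.5671, 0.0475, 0.0698]
tcp_rot: [-2.18, -2.262, 0.001]
wrist_force: [-4.7, -2.9, -1.6]
width: 0.239
grip_force: 59.4
```

```bash
python3 -c "
from h import *
st()"
```

```text
t 13.025 p [0.5671 0.0475 0.0698] along -0.02625 Fax 2.68 F [-4.72 -2.86 -1.56] w 0.239 g 59.40400779247284
```

Call:
step_arm(commands=[{"fingers":1,"dx":-0.0006,"dy":-0.0006,"dz":0,"roll":0},{"fingers":1,"dx":-0.0011,"dy":-0.0006,"dz":0,"roll":0},{"fingers":1,"dx":-0.0011,"dy":-0.0006,"dz":0,"roll":0}])

```text
time: 13.4
tool_pos: [0.5671, 0.0468, 0.0698]
tcp_rot: [-2.18, -2.262, -0.001]
wrist_force: [-4.0, 0.5, -1.7]
width: 0.237
grip_force: 59.3
```

```bash
python3 -c "
from h import *
st()"
```

```text
t 13.4 p [0.5671 0.0468 0.0698] along -0.02551 Fax -0.67 F [-4.02  0.52 -1.73] w 0.237 g 59.33687210083008
```

Relaxed at mid. I'll open the fingers, then retreat straight up.

Call:
step_arm(commands=[{"fingers":-1,"dx":0,"dy":0,"dz":0,"roll":0},{"fingers":-1,"dx":0,"dy":0,"dz":0,"roll":0},{"fingers":-1,"dx":0,"dy":0,"dz":0,"roll":0},{"fingers":-1,"dx":0,"dy":0,"dz":0,"roll":0},{"fingers":-1,"dx":0,"dy":0,"dz":0,"roll":0},{"fingers":-1,"dx":0,"dy":0,"dz":0,"roll":0}])

```text
time: 14.15
tool_pos: [0.5669, 0.0463, 0.0695]
tcp_rot: [2.18, 2.262, 0.0]
wrist_force: [-0.1, 0.3, -0.1]
width: 0.998
grip_force: 0.0
```

Call:
step_arm(commands=[{"fingers":-1,"dx":0,"dy":0,"dz":-0.02,"roll":0},{"fingers":-1,"dx":0,"dy":0,"dz":-0.05,"roll":0},{"fingers":-1,"dx":0,"dy":0,"dz":-0.09,"roll":0},{"fingers":-1,"dx":0,"dy":0,"dz":-0.12,"roll":0},{"fingers":-1,"dx":0,"dy":0,"dz":-0.12,"roll":0},{"fingers":-1,"dx":0,"dy":0,"dz":-0.12,"roll":0}])

```text
time: 14.9
tool_pos: [0.5663, 0.0463, 0.1886]
tcp_rot: [-2.179, -2.262, 0.001]
wrist_force: [-0.7, 0.5, 0.1]
width: 0.999
grip_force: 0.0
```

```bash
python3 - <<'E'
from h import *
st()
im,d,P=cloud('scene'); cv2.imwrite('pics/s3.png',im)
h=cv2.cvtColor(im,cv2.COLOR_BGR2HSV)
r=((h[...,0]<8)|(h[...,0]>172))&(h[...,1]>150)&(h[...,2]>60)
r&=(np.hypot(P[...,0]-.57,P[...,1]-.0)<.08)&(P[...,2]>.03)
print(P[r].mean(0),np.median(P[r],0))
E
```

```text
t 14.9 p [0.5663 0.0463 0.1886] along -0.025 Fax -0.51 F [-0.71  0.48  0.12] w 0.999 g 0.0
[0.57560182 0.00345582 0.09437308] [0.57800341 0.00256238 0.09700754]
```

View pics/s3.png

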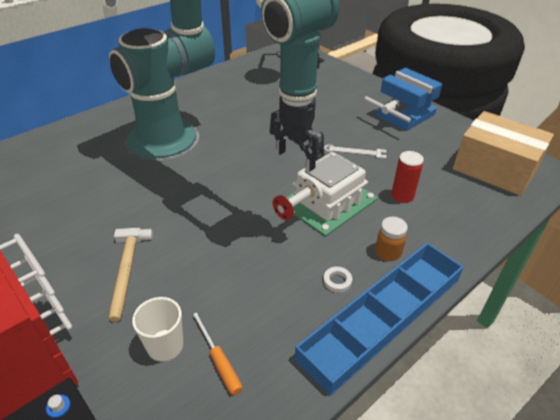

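The flange, now at (283,206), has moved 5 mm in from where it started, as planned. The gripper is clear above the shaft and the bystanders haven't moved.

```bash
python3 -c "
from h import *
print(finish_job())"
```

```text
the job is handed in; nothing more can be done
None
```

I pushed the shaft onto its inner stop and pulled it onto its outer stop, each with about 11–12 N at the wrist for over half a second; the stops came out about 15 mm apart. I then set the shaft midway to within a few tenths of a millimetre by the arm's readings, let go, and handed the job in at about 15 s with the other things on the bench unmoved.

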